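# Lay out the pine lap-joint test pieces for marking

### The job

Lay the contest's four bare-pine lap joints (corner, tee, cross and straight splice) out for the judge: each one flat on the card that shows its own outline, neatly inside the outline and the same way round as drawn. Leave the two dark brown treated joints where they lie.

Things in the scene. Friction and masses are not known exactly. Their poses are not given: they have to be found in the camera images.
- corner_c (a point): Pale bare-pine corner lap joint, L-shaped, loose, 60 to 120 g. Made of batten 30 mm wide and 24 mm thick, lying flat: a long leg 120 mm along x, and at its -x end a short leg towards +y, 96 mm overall (66 mm free of the long leg). The point is the middle of the long leg's length and width, half-way up (12 mm above the underside); z is up.
- tee_c (a point): Pale bare-pine tee lap joint, T-shaped, loose, 60 to 120 g. Made of batten 30 mm wide and 24 mm thick, lying flat: a bar 120 mm long along the y axis, and a stem that leaves the middle of the bar towards +x, 78 mm free of the bar (108 mm overall along x). The point lies half-way up (12 mm above the underside) on the centre line of the stem, 54 mm from the bar's centre line and 39 mm from the stem's end; z is up.
- cross_c (a point): Pale bare-pine cross lap joint, plus-shaped, loose, 60 to 120 g. Made of batten 30 mm wide and 24 mm thick, lying flat: two bars 120 mm long, along x and along y, that cross at their middles, so that each of the four arms stands 45 mm free. The point is the centre of the crossing, half-way up (12 mm above the underside); z is up.
- splice_c (a point): Pale bare-pine end-lap splice: a straight bar 126 mm long (along x), 30 mm wide (y) and 24 mm thick, lying flat, loose, 50 to 100 g, with the lap seen as two lines across its middle. The point is its very centre (12 mm above the underside); z is up.
- brown_tee_c (a point): Dark brown treated-wood tee lap joint, not to be touched. Made of batten 30 mm wide and 24 mm thick, lying flat: a bar 120 mm long along the y axis, and a stem that leaves the middle of the bar towards +x, 78 mm free of the bar (108 mm overall along x). The point lies half-way up (12 mm above the underside) on the centre line of the stem, 54 mm from the bar's centre line and 39 mm from the stem's end; z is up.
- brown_cross_c (a point): Dark brown treated-wood cross lap joint, not to be touched. Made of batten 30 mm wide and 24 mm thick, lying flat: two bars 120 mm long, along x and along y, that cross at their middles, so that each of the four arms stands 45 mm free. The point is the centre of the crossing, half-way up (12 mm above the underside); z is up.
- corner_card: Pale green square card, 140 x 140 mm, 2 mm thick, fixed flat on the table, with a full-size outline in black line, filled white. Origin: centre of the card's underside, z up; x and y along its edges, yaw always within about 15 degrees of the world axes. It shows the L-shaped corner joint, 120 mm along x and 96 mm along y, centred on the card: the long leg runs along x with its middle at (0, -33 mm) in the card's frame, the short leg leaves its -x end towards +y.
- tee_card: Pale green square card, 140 x 140 mm, 2 mm thick, fixed flat on the table, with a full-size outline in black line, filled white. Origin: centre of the card's underside, z up; x and y along its edges, yaw always within about 15 degrees of the world axes. It shows the T-shaped tee joint, 108 mm along x and 120 mm along y, centred on the card: bar along y at the -x side, stem towards +x; the tee's own point belongs at (+15 mm, 0) in the card's frame.
- cross_card: Pale green square card, 140 x 140 mm, 2 mm thick, fixed flat on the table, with a full-size outline in black line, filled white. Origin: centre of the card's underside, z up; x and y along its edges, yaw always within about 15 degrees of the world axes. It shows the plus-shaped cross joint, 120 x 120 mm, arms along x and y, centred on the card (the four arms are equal: any quarter turn fits).
- splice_card: Pale green square card, 140 x 140 mm, 2 mm thick, fixed flat on the table, with a full-size outline in black line, filled white. Origin: centre of the card's underside, z up; x and y along its edges, yaw always within about 15 degrees of the world axes. It shows the straight splice, 126 mm along x and 30 mm along y, centred on the card (either end may lead).
Things that resemble listed ones, but are neither listed nor needed, are in the scene too. What is shaped like the part that bears cross_c but green, pink or red is not meant.

How it is judged:
By the outcome, as a careful person would: the job done as asked, in the order asked, and still so for the second after the job is handed in, with the robot touching nothing.
It also fails if it takes over 106 s, if anything falls off the work surface, if the arm or the gripper's body presses on something with over 40 N, if the wrist force passes 120 N, or if a joint passes its speed limit or range.

### The arm

A 7-joint arm with a two-finger parallel gripper is mounted at the origin on the work surface. World frame = base frame: x ahead of the robot, y to its left, z up, the work surface at z = 0. Lengths are in m, angles in rad, forces in N, time in s.
With the tool pointing down it reaches from about 0.425 to 0.925 m from the base axis. Payload 6.8 kg.
Tool frame: the origin (TCP) lies at the very end of the fingers, on their centre line; the grasp point (between the pads) lies 19 mm behind it; z points along the fingers, y is the line along which they close (so a half turn about z gives the same grasp; the last joint's range is limited). The gripper opens to 88 mm and grips with 3 to 60 N. Pads are 20 mm wide; open, the fingers measure 115 mm over their backs; the gripper's body (75 mm by 178 mm) begins 61 mm behind the grasp point.
Start: joints at [-1.227, 0.477, 0.022, 1.555, -0.011, 1.109, -0.083], TCP at [0.295, 0.607, 0.223] pointing down, gripper open.
Joint ranges: [-2.96, 2.96], [-0.34, 2.1], [-1.41, 1.46], [0.24, 2.44], [-1.37, 4.51], [0.17, 1.92], [-2.96, 2.96]. Speed limits (rad/s): [2.39, 2.39, 3.14, 3.14, 3.14, 3.14, 3.14].

### API

Orientations are given as [roll, pitch, yaw] about the fixed x, y, z axes, in that order (R = Rz(yaw) Ry(pitch) Rx(roll)).
In Python, from bench import env, optics, workorder gives the robot as it stands.
- The arm moves only by the tool servo_tool, never from a script. Its argument "series" is a list of rows, each a list of 6 numbers: the shift along the tool's x, y, z each as a share of 200 mm, from -1 to 1, then the turn, a rotation vector about the tool's x, y, z each as a share of 0.5 rad, from -1 to 1. A call has 1 to 20 rows; each row shifts and turns the commanded pose from where the row before left it, along the tool's axes as they then stand; what a row does not reach is not made up. A row lasts 1/8 s, in which the tool goes at most 62.5 mm and 10.7 degrees, less where a joint would pass 70% of its speed; a pose out of reach is approached as far as the arm can. A call with a number of a shift or a turn outside -1 to 1 is refused whole. A call with a gripper value outside its range is refused whole. "claw" is the opening, from 0 (shut) to 1 (fully open), set as the call begins (left out, the last holds). The fingers move at their own pace and stop on an object; the grip force is fixed at half the most. Time passes only in rows, so rows that do not move let the fingers close. It gives the time, the measured TCP pose, the force, the opening and the grip force at its end, in the units of the state.
- env.sense(): the state, without advancing time (a new reading comes with each control period).
- optics.read_camera(name): name is "scene" or "top" or "wrist"; returns a dict with "frame" (384x512x3 uint8, red, green, blue), "K" (3x3 intrinsics, pixels), "xyz" and "rotation" of the camera in the world; the wrist camera has in their place "T_tool_cam" (4x4, takes a point from camera to tool coordinates, whose origin is the TCP and whose axes are the flange's). Camera axes: x right, y down, z forward; pixel columns grow to the right and rows downward; lengths in m; the calibration is good to about 2 mm. A picture is of the moment at which its call begins: read the wrist's pose just before it. There is no depth.
- workorder.job_done(): hands the job in; it is judged then, once.
Trained networks look in the newest picture that a camera, given by its name, has taken for a name from the list of things; names that differ only in an ending like _2 or _b are one class to them, and where a whole thing is asked for, a point or a joint stands for the part that bears it (a point fixed in the world has none). Each returns a list of dicts, best first, with "score" (0 to 1); they miss things now and then, are a little off and sometimes report something else, mostly with a low value. They report only what shows in the picture. A call takes as long as a camera call. They do not tell look-alikes from the thing itself.
- optics.silhouettes(camera, thing): "pixels" (384x512 bool, what is visible of it) and "extent" ([centre column, centre row, width, height] in pixels, round what is visible of it).
- optics.landmark_of(camera, thing): "centre" ([row, column] in pixels: a listed point, or the origin of a listed thing).
The state is a dict: "t": time; "joints": joint angles; "qvel": joint speeds; "tau": joint torques, N m; "eef_pos": TCP position; "tcp_rot": TCP orientation; "force": force on the tool from outside, world axes, zero at the start; "torque": the same for the moment, N m; "gripper_width": finger opening in m; "finger_force": force on a finger pad.
Only numpy, scipy, OpenCV 4.12 (cv2) and the standard library are available. Lean on these libraries where they do the work, as an engineer would, in place of code of your own. Each camera call takes 0.05 s, during which the arm holds its last target. There are 200 camera calls.

## Working session

There is one attempt and no reset: what is moved stays moved. The work goes in short steps, Python scripts to look and compute and a tool call to move; the robot and the scene stay as the last step left them, time stands still between calls to the robot, and variables do not carry over. Pictures are saved under pics/ and viewed, at most 16 in all, crops included, and the job is handed in when it is done.

Besides the shell and the picture viewer there is one more tool, called by a JSON object that holds its "fn" and its "kwargs". servo_tool: Moves the arm, as the interface text tells. Its arguments: {"type":"object","properties":{"series":{"type":"array"},"claw":{"type":"number"}},"required":["series"]}

```bash
ls; mkdir -p pics
python3 - <<'E'
from bench import env, optics, workorder
import cv2
s=env.sense();print({k:s[k] for k in('t','eef_pos','tcp_rot','gripper_width')})
for n in("top","scene"):
    c=optics.read_camera(n);cv2.imwrite(f'pics/{n}0.png',c['frame'][:,:,::-1]);print(n,c['K'],c['xyz'],c['rotation'])
    for t in("corner_c","tee_c","cross_c","splice_c","brown_tee_c","brown_cross_c","corner_card","tee_card","cross_card","splice_card"):
        print(t,[(round(d['score'],2),[int(v) for v in d['centre']]) for d in optics.landmark_of(n,t)])
E
```

```text
pics
{'t': 0.0, 'eef_pos': array([0.29445985, 0.60672778, 0.22170556]), 'tcp_rot': array([-3.13980441e+00,  1.35980175e-04,  2.68978159e+00]), 'gripper_width': 0.08785146410117035}
top [[402.08261566   0.         253.5667614 ]
 [  0.         402.08261566 195.31836028]
 [  0.           0.           1.        ]] [0.35518202 0.07904358 1.52851249] [-3.03621148 -0.00338656 -1.55214227]
corner_c [(0.75, [192, 166]), (0.57, [214, 304])]
tee_c [(0.7, [199, 387])]
cross_c [(0.78, [248, 132]), (0.73, [160, 298]), (0.72, [171, 201]), (0.68, [156, 137]), (0.61, [208, 109])]
splice_c [(0.64, [176, 341])]
brown_tee_c [(0.61, [153, 248]), (0.4, [173, 200])]
brown_cross_c [(0.68, [160, 300])]
corner_card [(0.61, [153, 251]), (0.59, [235, 349])]
tee_card [(0.97, [232, 196]), (0.18, [235, 353])]
cross_card [(0.59, [213, 300]), (0.2, [234, 349])]
splice_card [(0.92, [207, 239])]
scene [[359.84025663   0.         256.40615886]
 [  0.         359.84025663 190.4832391 ]
 [  0.           0.           1.        ]] [ 1.16185107 -0.31026907  1.0488058 ] [-2.48812879  0.01215176  1.00577363]
corner_c [(0.88, [161, 325]), (0.65, [256, 235]), (0.23, [267, 174])]
tee_c [(0.86, [270, 118])]
cross_c [(0.93, [172, 375]), (0.91, [131, 361]), (0.8, [189, 320]), (0.79, [121, 317]), (0.6, [188, 259]), (0.38, [161, 327])]
splice_c [(0.77, [267, 174])]
brown_tee_c [(0.86, [233, 281])]
brown_cross_c [(0.72, [256, 235])]
corner_card [(0.92, [222, 145])]
tee_card [(0.91, [151, 278])]
cross_card [(0.56, [211, 201])]
splice_card [(0.65, [188, 255])]
```

Run:
```python
import cv2
a=cv2.imread('pics/top0.png')[100:290,80:440];cv2.imwrite('pics/top0c.png',cv2.resize(a,(792,418),interpolation=cv2.INTER_CUBIC))
```

```text
(no output)
```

View pics/top0c.png

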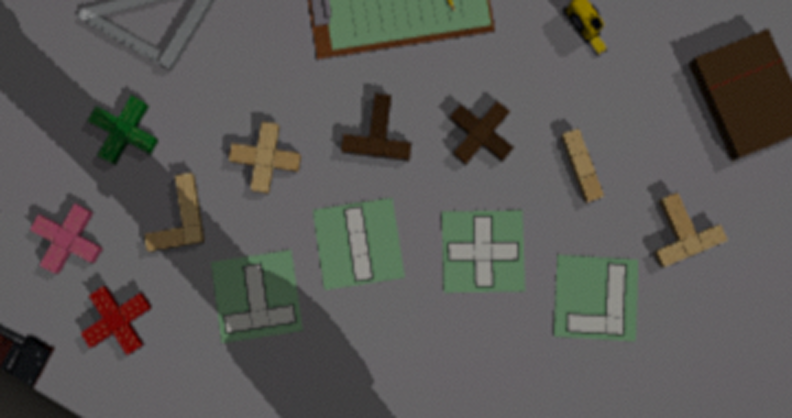

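View pics/scene0.png

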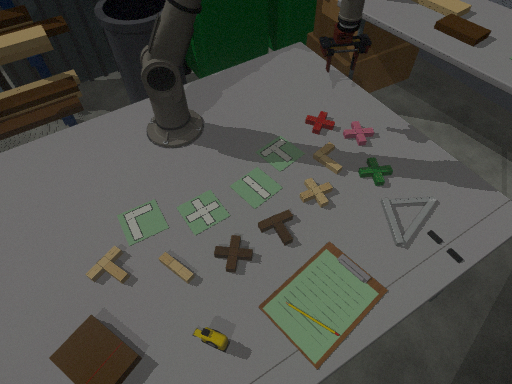

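```bash
cat > h.py <<'E'
import numpy as np, cv2
from scipy.optimize import minimize
from scipy.spatial.transform import Rotation as R
from bench import env, optics, workorder
r=lambda *p: np.array(p)/1000.
POLY=dict(corner_c=r((-60,-15),(60,-15),(60,15),(-30,15),(-30,81),(-60,81)),
 tee_c=r((-69,-60),(-39,-60),(-39,-15),(39,-15),(39,15),(-39,15),(-39,60),(-69,60)),
 cross_c=r((-60,-15),(-15,-15),(-15,-60),(15,-60),(15,-15),(60,-15),(60,15),(15,15),(15,60),(-15,60),(-15,15),(-60,15)),
 splice_c=r((-63,-15),(63,-15),(63,15),(-63,15)))
CARD=r((-70,-70),(70,-70),(70,70),(-70,70))
TARGET=dict(corner_c=(0,-.033),tee_c=(.015,0),cross_c=(0,0),splice_c=(0,0))
U=4
def look(name):
    s=env.sense(); c=optics.read_camera(name)
    if name=='wrist':
        T=np.eye(4);T[:3,:3]=R.from_euler('xyz',s['tcp_rot']).as_matrix();T[:3,3]=s['eef_pos'];T=T@c['T_tool_cam']
    else:
        T=np.eye(4);T[:3,:3]=R.from_euler('xyz',c['rotation']).as_matrix();T[:3,3]=c['xyz']
    c['T']=T; return c
def proj(c,P):
    q=(np.asarray(P)-c['T'][:3,3])@c['T'][:3,:3]; q=q@c['K'].T; return q[:,:2]/q[:,2:]
def back(c,uv,z):
    d=c['T'][:3,:3]@np.linalg.inv(c['K'])@np.array([uv[0],uv[1],1.]); o=c['T'][:3,3]; return (o+d*(z-o[2])/d[2])[:2]
def world(poly,p):
    a=p[2]; return poly@np.array([[np.cos(a),-np.sin(a)],[np.sin(a),np.cos(a)]]).T+np.array(p[:2])
def render(c,poly,p,zb,zt):
    w=world(poly,p);n=len(w);im=np.zeros((384*U,512*U),np.uint8)
    fx=lambda q:np.round((q*U+(U-1)/2)*16).astype(np.int32)
    b=fx(proj(c,np.c_[w,np.full(n,zb)]));t=fx(proj(c,np.c_[w,np.full(n,zt)]))
    for i in range(n): cv2.fillConvexPoly(im,np.array([b[i],b[(i+1)%n],t[(i+1)%n],t[i]]),1,shift=4)
    cv2.fillPoly(im,[t],1,shift=4)
    return im
def fit(c,mask,poly,p0,zb,zt):
    m=cv2.resize(mask.astype(np.float32),None,fx=U,fy=U,interpolation=cv2.INTER_LINEAR)>.5
    def cost(x):
        g=render(c,poly,(x[0],x[1],x[2]/20),zb,zt)>0; return 1-(g&m).sum()/max(1,(g|m).sum())
    best=None
    for da in (0,.25,-.25):
        x0=np.array([p0[0],p0[1],(p0[2]+da)*20])
        o=minimize(cost,x0,method='Nelder-Mead',options=dict(initial_simplex=x0+np.array([[0,0,0],[.012,0,0],[0,.012,0],[.0,0,2.5]]),xatol=1e-4,fatol=1e-4,maxiter=150))
        if best is None or o.fun<best.fun: best=o
    x=best.x; return np.array([x[0],x[1],x[2]/20]),1-best.fun
def find(c,cam,thing,p0,zb=None,zt=None,maxd=.05):
    """fit every silhouette near p0; network class of cards may be confused so ask all"""
    card='card' in thing; poly=CARD if card else POLY[thing]
    if zb is None: zb,zt=(0,.002) if card else (0,.024)
    names=[thing] if not card else ['corner_card','tee_card','cross_card','splice_card']
    best=None
    for n in names:
        for d in optics.silhouettes(cam,n):
            if d['pixels'].sum()<60: continue
            v,u=np.nonzero(d['pixels']); q=back(c,(u.mean(),v.mean()),zt)
            if np.hypot(*(q-p0[:2]))>maxd: continue
            p,s=fit(c,d['pixels'],poly,p0,zb,zt)
            if best is None or s>best[1]: best=(p,s,d['score'],n)
    return best
E
python3 - <<'E'
from h import *
c=look('top')
px=dict(corner_c=(165,200),tee_c=(392,200),cross_c=(200,171),splice_c=(344,175),corner_card=(350,235),tee_card=(196,234),cross_card=(300,214),splice_card=(243,211))
yaw=dict(tee_c=.25,cross_c=.2,splice_c=.25,corner_c=.1)
for k,v in px.items():
    p0=np.r_[back(c,v,.01),yaw.get(k,0)]
    b=find(c,'top',k,p0)
    print(k,p0.round(3),None if b is None else (b[0].round(4),round(b[1],3),b[3]))
print(optics.read_camera('wrist')['T_tool_cam'].round(3), env.sense()['t'])
E
```

```text
corner_c [0.492 0.412 0.1  ] (array([0.5122, 0.4083, 0.1758]), np.float64(0.917), 'corner_c')
tee_c [ 0.508 -0.449  0.25 ] (array([ 0.513 , -0.4312,  0.4191]), np.float64(0.925), 'tee_c')
cross_c [0.605 0.283 0.2  ] (array([ 0.6031,  0.2821, -0.1257]), np.float64(0.866), 'cross_c')
splice_c [ 0.6   -0.267  0.25 ] (array([ 0.6   , -0.2666,  0.3302]), np.float64(0.854), 'splice_c')
corner_card [ 0.373 -0.289  0.   ] (array([ 0.373 , -0.293 , -0.0555]), np.float64(0.962), 'corner_card')
tee_card [0.366 0.29  0.   ] (array([0.3648, 0.2906, 0.179 ]), np.float64(0.961), 'tee_card')
cross_card [ 0.448 -0.1    0.   ] (array([ 0.449 , -0.0948,  0.0218]), np.float64(0.958), 'cross_card')
splice_card [0.455 0.116 0.   ] (array([0.4576, 0.1174, 0.2005]), np.float64(0.938), 'splice_card')
[[-0.001 -0.967 -0.253  0.069]
 [ 1.    -0.    -0.001  0.001]
 [ 0.001 -0.253  0.967 -0.162]
 [ 0.     0.     0.     1.   ]] 2.2
```

{"fn": "servo_tool", "kwargs": {"series": [[-0.23,-0.08,0,0,0,0],[-0.23,-0.08,0,0,0,0],[-0.23,-0.08,0,0,0,0],[-0.23,-0.08,0,0,0,0],[-0.23,-0.08,0,0,0,0],[-0.23,-0.08,0,0,0,0],[0,0,0,0,0,0.36],[0,0,0,0,0,0.36],[0,0,0,0,0,0.36],[0,0,0,0,0,0.36],[0,0,0,0,0,0.36],[0,0,0,0,0,0.36],[0,0,0,0,0,0.36],[0,0,0,0,0,0.36],[0,0,0,0,0,0.36],[0,0,0,0,0,0.36],[0,0,0,0,0,0.36],[0,0,0,0,0,0.36],[0,0,0,0,0,0.36],[0,0,0,0,0,0.36]], "claw": 1}}

```text
t: 4.7
eef_pos: [0.501, 0.4006, 0.2227]
tcp_rot: [-3.141, 0.0, 0.164]
force: [0.4, 0.0, -0.6]
gripper_width: 0.0878
finger_force: 0.0
```

```bash
cat >> h.py <<'E'
GRASP=dict(corner_c=(.005,0),tee_c=(-.012,0),cross_c=(.034,0),splice_c=(0,0))
def comp(p,q): return np.r_[world(np.array([q[:2]]),p)[0],p[2]+(q[2] if len(q)>2 else 0)]
def inv(p):
    c,s=np.cos(p[2]),np.sin(p[2]); return np.array([-(c*p[0]+s*p[1]),-(-s*p[0]+c*p[1]),-p[2]])
def tcp():
    s=env.sense(); return np.r_[s['eef_pos'][:2],s['tcp_rot'][2]],s['eef_pos'][2]
def plan(p,z,start=None,n=None,quiet=False):
    """rows from start (pose,z) to (x,y,yaw),z : n equal rows [dx,dy,dz,0,0,w] in shares"""
    q,z0=start or tcp()
    w=-((p[2]-q[2]+np.pi)%(2*np.pi)-np.pi)   # about tool z (down)
    c,s=np.cos(q[2]),np.sin(q[2]); d=np.array(p[:2])-q[:2]
    loc=np.array([c*d[0]+s*d[1], s*d[0]-c*d[1]])
    dz=z0-z
    if n is None: n=max(1,int(np.ceil(max(np.linalg.norm([*loc,dz])/.055,abs(w)/.16))))
    M=sum(np.array([[np.cos(k*w/n),-np.sin(k*w/n)],[np.sin(k*w/n),np.cos(k*w/n)]]) for k in range(n))
    sh=np.linalg.solve(M,loc)/.2
    print(n,'x',[round(float(v),4) for v in (*sh,dz/n/.2,0,0,w/n/.5)])
E
python3 - <<'E'
from h import *
c=look('wrist');cv2.imwrite('pics/w1.png',c['frame'][:,:,::-1]);print(c['K'][0])
b=find(c,'wrist','corner_c',np.array([.5122,.4083,.176]));print(b)
g=comp(b[0],GRASP['corner_c']);print(g)
plan(g,.06);plan(g,.004,(g,.06))
E
```

```text
[301.83414541   0.         256.76280509]
(array([0.51223614, 0.40860492, 0.19280997]), np.float64(0.9662886194759484), 0.63, 'corner_c')
[0.51714349 0.409563   0.19280997]
3 x [0.0293, -0.0099, 0.2709, 0.0, 0.0, -0.0159]
2 x [0.0, 0.0, 0.14, 0.0, 0.0, -0.0]
```

View pics/w1.png

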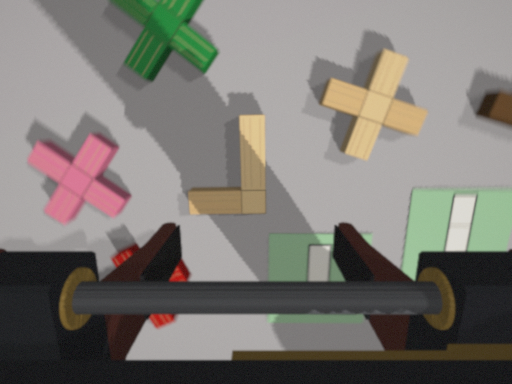

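{"fn": "servo_tool", "kwargs": {"series": [[0.029,-0.01,0.27,0,0,-0.016],[0.029,-0.01,0.27,0,0,-0.016],[0.029,-0.01,0.27,0,0,-0.016],[0,0,0.14,0,0,0],[0,0,0.14,0,0,0],[0,0,0,0,0,0]]}}

```text
t: 5.55
eef_pos: [0.5165, 0.409, 0.0033]
tcp_rot: [3.141, 0.002, 0.197]
force: [-0.4, -0.7, 0.7]
gripper_width: 0.0881
finger_force: 0.0
```

{"fn": "servo_tool", "kwargs": {"series": [[0,0,0,0,0,0],[0,0,0,0,0,0],[0,0,0,0,0,0],[0,0,0,0,0,0],[0,0,-0.1,0,0,0],[0,0,-0.25,0,0,0],[0,0,-0.25,0,0,0]], "claw": 0}}

```text
t: 6.42
eef_pos: [0.5173, 0.4092, 0.1272]
tcp_rot: [-3.142, -0.0, 0.193]
force: [0.3, 0.4, 0.0]
gripper_width: 0.0215
finger_force: 0.0
```

Run:
```python
from h import *
print({k:env.sense()[k] for k in('gripper_width','finger_force')})
c=look('wrist');cv2.imwrite('pics/w2.png',c['frame'][:,:,::-1])
b=find(c,'wrist','corner_c',np.array([.5122,.4083,.193]));print(b)
```

```text
{'gripper_width': 0.02152739363925529, 'finger_force': 0.0}
(array([0.51263985, 0.4084795 , 0.19160277]), np.float64(0.8017077205060575), 0.56, 'corner_c')
```

View pics/w2.png

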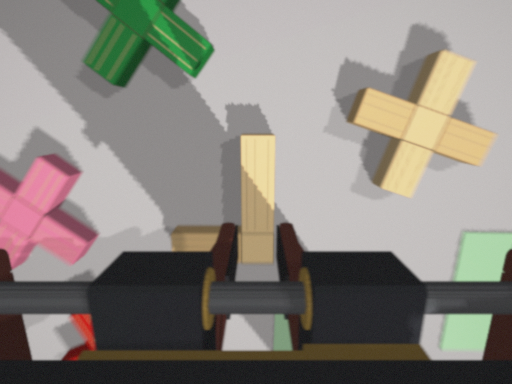

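{"fn": "servo_tool", "kwargs": {"series": [[0,0,0.1,0,0,0],[0,0,0.1,0,0,0],[0,0,0,0,0,0],[0,0,0,0,0,0],[0,0,0,0,0,0],[0,0,0.2,0,0,0],[0,0,0.21,0,0,0],[0,0,0,0,0,0]], "claw": 0.64}}

```text
t: 7.52
eef_pos: [0.5178, 0.4098, 0.0022]
tcp_rot: [-3.141, -0.001, 0.194]
force: [0.7, -0.0, 1.0]
gripper_width: 0.056
finger_force: 0.0
```

{"fn": "servo_tool", "kwargs": {"series": [[0,0,0,0,0,0],[0,0,0,0,0,0],[0,0,0,0,0,0],[0,0,0,0,0,0],[0,0,0,0,0,0],[0,0,0,0,0,0]], "claw": 0}}

```text
t: 8.28
eef_pos: [0.5172, 0.4095, 0.0031]
tcp_rot: [-3.141, -0.0, 0.194]
force: [-1.3, -1.2, 6.0]
gripper_width: 0.0296
finger_force: 30.0
```

Run:
```python
from h import *
q,z=tcp();rel=comp(inv(q),np.array([.51223,.4086,.1928]));print(q,z,rel)
plan((.50,-.17,-.05),.26,(q,z+.1),n=14)
```

```text
[0.51717061 0.40948133 0.19382837] 0.003061594820665328 [-5.01785427e-03  8.68243627e-05 -1.02837226e-03]
14 x [-0.0228, 0.2063, -0.056, 0.0, 0.0, 0.0348]
```

{"fn": "servo_tool", "kwargs": {"series": [[0,0,-0.1,0,0,0],[0,0,-0.2,0,0,0],[0,0,-0.2,0,0,0],[-0.023,0.206,-0.056,0,0,0.035],[-0.023,0.206,-0.056,0,0,0.035],[-0.023,0.206,-0.056,0,0,0.035],[-0.023,0.206,-0.056,0,0,0.035],[-0.023,0.206,-0.056,0,0,0.035],[-0.023,0.206,-0.056,0,0,0.035],[-0.023,0.206,-0.056,0,0,0.035],[-0.023,0.206,-0.056,0,0,0.035],[-0.023,0.206,-0.056,0,0,0.035],[-0.023,0.206,-0.056,0,0,0.035],[-0.023,0.206,-0.056,0,0,0.035],[-0.023,0.206,-0.056,0,0,0.035],[-0.023,0.206,-0.056,0,0,0.035],[-0.023,0.206,-0.056,0,0,0.035]]}}

```text
t: 10.4
eef_pos: [0.4987, -0.1708, 0.2607]
tcp_rot: [-3.141, -0.001, -0.052]
force: [0.6, -0.1, -0.7]
gripper_width: 0.0297
finger_force: 30.0
```

Run:
```python
from h import *
c=look('wrist');cv2.imwrite('pics/w3.png',c['frame'][:,:,::-1])
for k,p in dict(corner_card=(.373,-.293,-.055),cross_card=(.449,-.0948,.02)).items(): print(find(c,'wrist',k,np.array(p)))
print(find(c,'wrist','splice_c',np.array([.6,-.267,.33])), find(c,'wrist','tee_c',np.array([.513,-.431,.419])))
```

```text
(array([ 0.37456025, -0.29381197, -0.04598151]), np.float64(0.5500103477614343), 0.85, 'corner_card')
(array([ 0.44866293, -0.05897929,  0.03520125]), np.float64(0.6148013240447073), 0.85, 'cross_card')
(array([ 0.60063828, -0.26751722,  0.34765146]), np.float64(0.9623096880593713), 0.66, 'splice_c') (array([ 0.51446896, -0.43154445,  0.4061123 ]), np.float64(0.9604323436858667), 0.95, 'tee_c')
```

View pics/w3.png

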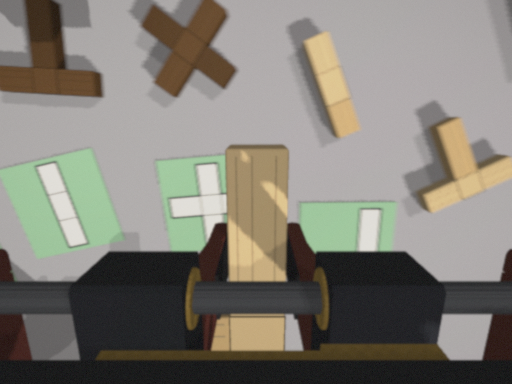

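Run:
```python
from h import *
c=look('wrist')
print(find(c,'wrist','splice_card',np.array([.4576,.1174,.2])))
p=np.array([.373,-.293,-.0555])
print(proj(c,np.c_[world(CARD,p),[.002]*4]))
# visible-edge extraction by colour
h=cv2.cvtColor(c['frame'],cv2.COLOR_RGB2HSV)
g=((h[...,0]>45)&(h[...,0]<80)&(h[...,1]>50)).astype(np.uint8)
g[:,:298]=0;g[250:]=0;print('top rows',[(x,int(np.nonzero(g[:,x])[0].min())) for x in(310,330,350,370,390)])
print('cols',[(y,int(np.nonzero(g[y])[0].min()),int(np.nonzero(g[y])[0].max())) for y in(210,225,240)])
t=np.array([.373,-.293,-.0555]);obj=comp(t,TARGET['corner_c']);tc=comp(obj,(.005,0,0));print(obj,tc)
plan(tc,.06);plan(tc,.006,(tc,.06),n=2)
```

```text
None
[[385.5599682  288.84507667]
 [396.54798018 202.54946996]
 [299.56016502 202.10096415]
 [295.88106742 288.48249635]]
top rows [(310, 203), (330, 204), (350, 206), (370, 203), (390, 203)]
cols [(210, 301, 393), (225, 300, 391), (240, 306, 390)]
[ 0.37116944 -0.32594919 -0.0555    ] [ 0.37616174 -0.32622655 -0.0555    ]
6 x [-0.0954, 0.1362, 0.1662, 0.0, 0.0, 0.0015]
2 x [0.0, -0.0, 0.135, 0.0, 0.0, -0.0]
```

{"fn": "servo_tool", "kwargs": {"series": [[-0.095,0.136,0.166,0,0,0],[-0.095,0.136,0.166,0,0,0],[-0.095,0.136,0.166,0,0,0],[-0.095,0.136,0.166,0,0,0],[-0.095,0.136,0.166,0,0,0],[-0.096,0.136,0.166,0,0,0.009],[0,0,0,0,0,0],[0,0,0,0,0,0]]}}

```text
t: 12.2
eef_pos: [0.3774, -0.3263, 0.0606]
tcp_rot: [-3.142, -0.0, -0.056]
force: [0.1, -1.0, -0.8]
gripper_width: 0.0296
finger_force: 30.0
```

Run:
```python
from h import *
print(tcp());plan((.3762,-.3262,-.0555),.0057,n=3)
```

```text
(array([ 0.37744473, -0.32632945, -0.05554095]), np.float64(0.0605816619224595))
3 x [-0.0021, -0.0001, 0.0915, 0.0, 0.0, -0.0]
```

{"fn": "servo_tool", "kwargs": {"series": [[-0.002,0,0.12,0,0,0],[-0.002,0,0.1,0,0,0],[-0.002,0,0.054,0,0,0],[0,0,0,0,0,0]]}}

```text
t: 12.7
eef_pos: [0.3766, -0.3259, 0.0057]
tcp_rot: [-3.142, -0.001, -0.054]
force: [-0.2, 0.2, -1.7]
gripper_width: 0.0297
finger_force: 30.0
```

{"fn": "servo_tool", "kwargs": {"series": [[0,0,0,0,0,0],[0,0,0,0,0,0],[0,0,0,0,0,0],[0,0,0,0,0,0],[0,0,-0.2,0,0,0],[0,0,-0.2,0,0,0],[0.2,0,-0.3,0,0,0],[0.25,0.1,-0.3,0,0,0],[0.25,0.1,-0.3,0,0,0]], "claw": 0.64}}

```text
t: 13.82
eef_pos: [0.4868, -0.3634, 0.2324]
tcp_rot: [-3.141, -0.0, -0.055]
force: [0.8, -0.5, -0.5]
gripper_width: 0.0562
finger_force: 0.0
```

```bash
cat >> h.py <<'E'
def check(c,cam,thing,p):
    b=find(c,cam,thing,np.array(p),.002,.026); t=b[0]
    print(thing,t.round(4),round(b[1],3),'wanted',np.round(p,4))
    return t
def goal(thing,card): return comp(np.array(card),TARGET[thing])
def overlay(c,polys,fn,crop=None,k=3):
    im=cv2.resize(c['frame'][:,:,::-1],None,fx=k,fy=k,interpolation=cv2.INTER_CUBIC)
    for poly,p,z in polys:
        q=((proj(c,np.c_[world(poly,p),np.full(len(poly),z)])+.5)*k).astype(int); cv2.polylines(im,[q],True,(0,0,255),1)
    if crop: u,v,h=crop; im=im[max(0,int((v-h)*k)):int((v+h)*k),max(0,int((u-h)*k)):int((u+h)*k)]
    cv2.imwrite(fn,im)
E
python3 - <<'E'
from h import *
c=look('wrist')
card=np.array([.373,-.293,-.0555]);b=find(c,'wrist','corner_card',card)
t=check(c,'wrist','corner_c',goal('corner_c',card)); print('card',b)
print(tcp())
overlay(c,[(CARD,card,.002),(POLY['corner_c'],goal('corner_c',card),.026)],'pics/w4.png',(*proj(c,[[.373,-.293,.0]])[0],70),4)
b=find(c,'wrist','tee_c',np.array([.5145,-.4315,.406]));print(b)
E
```

```text
corner_c [ 0.3722 -0.3249 -0.0496] 0.508 wanted [ 0.3712 -0.3259 -0.0555]
card (array([ 0.37364828, -0.29381198, -0.05141304]), np.float64(0.40252869011940273), 0.93, 'corner_card')
(array([ 0.48413908, -0.36276824, -0.05657656]), np.float64(0.22900016000716128))
(array([ 0.51458243, -0.43129798,  0.40928504]), np.float64(0.9485851110143666), 0.65, 'tee_c')
```

View pics/w4.png

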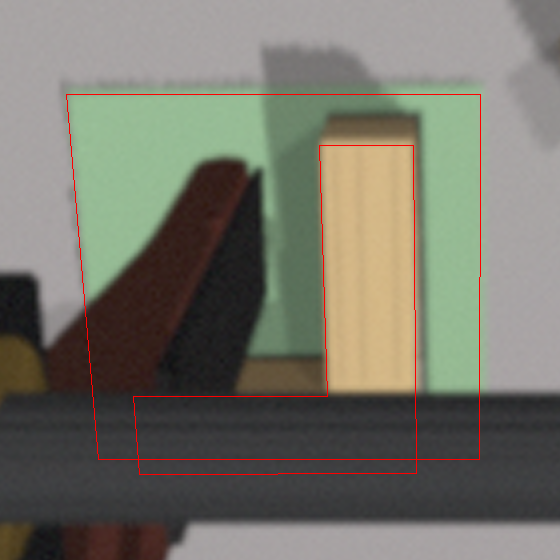

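Run:
```python
from h import *
g=comp(np.array([.5145,-.4314,.408]),GRASP['tee_c']);print(g,tcp())
plan(g,.06);
```

```text
[ 0.50348501 -0.43616129  0.408     ] (array([ 0.48397135, -0.36268017, -0.0567637 ]), np.float64(0.22887005865731516))
4 x [0.0136, 0.0949, 0.2111, 0.0, 0.0, -0.2324]
```

{"fn": "servo_tool", "kwargs": {"series": [[0.0136,0.095,0.211,0,0,-0.2325],[0.0136,0.095,0.211,0,0,-0.2325],[0.0136,0.095,0.211,0,0,-0.2325],[0.0136,0.095,0.211,0,0,-0.2325],[0,0,0.14,0,0,0],[0,0,0.145,0,0,0],[0,0,0,0,0,0],[0,0,0,0,0,0]]}}

```text
t: 15.18
eef_pos: [0.5042, -0.4366, 0.0041]
tcp_rot: [-3.14, 0.001, 0.409]
force: [0.7, -0.4, -1.0]
gripper_width: 0.0565
finger_force: 0.0
```

{"fn": "servo_tool", "kwargs": {"series": [[0,0,0,0,0,0],[0,0,0,0,0,0],[0,0,0,0,0,0],[0,0,0,0,0,0],[0,0,0,0,0,0],[0,0,0,0,0,0]], "claw": 0}}

```text
t: 15.92
eef_pos: [0.5055, -0.437, 0.0049]
tcp_rot: [-3.141, -0.0, 0.409]
force: [-0.9, 1.5, 4.0]
gripper_width: 0.0299
finger_force: 30.0
```

Run:
```python
from h import *
q,z=tcp();rel=comp(inv(q),np.array([.5145,-.4314,.408]));print(q,z,rel)
card=np.array([.3648,.2906,.179]);t=goal('tee_c',card);rel[1:]=0;tc=comp(t,inv(rel));print(t,tc)
plan((.50,.10,.15),.26,(q,z+.1),n=13)
```

```text
[ 0.5055165  -0.43697695  0.40936578] 0.00488471427504231 [ 0.010461    0.00154046 -0.00136578]
[0.37956033 0.29327068 0.179     ] [0.36926647 0.29140815 0.179     ]
13 x [0.0571, -0.1991, -0.0597, 0.0, 0.0, 0.0399]
```

{"fn": "servo_tool", "kwargs": {"series": [[0,0,-0.1,0,0,0],[0,0,-0.2,0,0,0],[0,0,-0.2,0,0,0],[0.057,-0.199,-0.06,0,0,0.04],[0.057,-0.199,-0.06,0,0,0.04],[0.057,-0.199,-0.06,0,0,0.04],[0.057,-0.199,-0.06,0,0,0.04],[0.057,-0.199,-0.06,0,0,0.04],[0.057,-0.199,-0.06,0,0,0.04],[0.057,-0.199,-0.06,0,0,0.04],[0.057,-0.199,-0.06,0,0,0.04],[0.057,-0.199,-0.06,0,0,0.04],[0.057,-0.199,-0.06,0,0,0.04],[0.057,-0.199,-0.06,0,0,0.04],[0.057,-0.199,-0.06,0,0,0.04],[0.057,-0.199,-0.06,0,0,0.04],[0,0,0,0,0,0],[0,0,0,0,0,0]]}}

```text
t: 18.18
eef_pos: [0.4997, 0.0985, 0.261]
tcp_rot: [3.142, -0.0, 0.148]
force: [0.6, -0.5, -0.2]
gripper_width: 0.0298
finger_force: 30.0
```

Run:
```python
from h import *
c=look('wrist');card=np.array([.3648,.2906,.179])
overlay(c,[(CARD,card,.002),(POLY['tee_c'],goal('tee_c',card),.002),(CARD,(.4576,.1174,.2005),.002)],'pics/w5.png',None,1.5)
print(find(c,'wrist','cross_c',np.array([.603,.282,-.126])),tcp())
```

```text
(array([ 0.60388678,  0.28143317, -0.1354958 ]), np.float64(0.9420255448459237), 0.68, 'cross_c') (array([0.49963571, 0.0978591 , 0.14681613]), np.float64(0.26069579026514006))
```

View pics/w5.png

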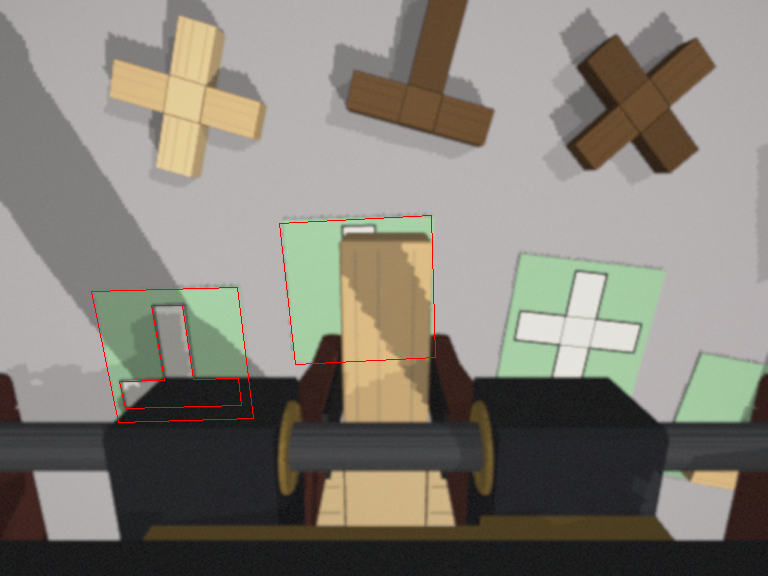

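Run:
```python
from h import *
plan((.3693,.2914,.179),.06)
```

```text
6 x [-0.0815, -0.1766, 0.1672, 0.0, 0.0, -0.0107]
```

{"fn": "servo_tool", "kwargs": {"series": [[-0.0815,-0.1765,0.167,0,0,-0.011],[-0.0815,-0.1765,0.167,0,0,-0.011],[-0.0815,-0.1765,0.167,0,0,-0.011],[-0.0815,-0.1765,0.167,0,0,-0.011],[-0.0815,-0.1765,0.167,0,0,-0.011],[-0.0815,-0.1765,0.167,0,0,-0.011],[0,0,0,0,0,0],[0,0,0,0,0,0]]}}

```text
t: 19.27
eef_pos: [0.37, 0.2915, 0.0606]
tcp_rot: [3.141, -0.001, 0.181]
force: [-0.1, -0.3, -0.8]
gripper_width: 0.0296
finger_force: 30.0
```

Run:
```python
from h import *
print(tcp());plan((.3693,.2914,.179),.007,n=3)
```

```text
(array([0.36997544, 0.29154139, 0.18050661]), np.float64(0.06058588848084641))
3 x [-0.0011, 0.0, 0.0893, 0.0, 0.0, 0.001]
```

{"fn": "servo_tool", "kwargs": {"series": [[-0.001,0,0.12,0,0,0],[-0.001,0,0.1,0,0,0],[-0.001,0,0.048,0,0,0],[0,0,0,0,0,0],[0,0,0,0,0,0]]}}

```text
t: 19.9
eef_pos: [0.3692, 0.2925, 0.0074]
tcp_rot: [-3.141, -0.001, 0.181]
force: [0.2, 0.4, -1.1]
gripper_width: 0.0298
finger_force: 30.0
```

{"fn": "servo_tool", "kwargs": {"series": [[0,0,0,0,0,0],[0,0,0,0,0,0],[0,0,0,0,0,0],[0,0,0,0,0,0],[0,0,-0.2,0,0,0],[0,0,-0.2,0,0,0],[0.1,0,-0.3,0,0,0.15],[0.2,0.05,-0.3,0,0,0.15],[0.2,0.05,-0.2,0,0,0.15],[0.1,0.05,0,0,0,0.15],[0,0,0,0,0,0],[0,0,0,0,0,0]], "claw": 0.64}}

```text
t: 21.4
eef_pos: [0.4809, 0.2717, 0.2358]
tcp_rot: [3.14, 0.003, -0.116]
force: [-0.2, 0.8, 0.5]
gripper_width: 0.0561
finger_force: 0.0
```

Run:
```python
from h import *
c=look('wrist');card=np.array([.3648,.2906,.179])
overlay(c,[(CARD,card,.002),(POLY['tee_c'],goal('tee_c',card),.026)],'pics/w6.png',(*proj(c,[[.38,.29,.0]])[0],70),4)
b=find(c,'wrist','cross_c',np.array([.6039,.2814,-.1355]));print(b,tcp())
g=comp(b[0],GRASP['cross_c']);print(g)
plan(g,.06)
```

```text
(array([ 0.60377085,  0.2813551 , -0.12904703]), np.float64(0.9735683331203309), 0.71, 'cross_c') (array([ 0.48107566,  0.27214629, -0.11561138]), np.float64(0.2361958392802011))
[ 0.63748814  0.27697967 -0.12904703]
5 x [0.1547, -0.0237, 0.1762, 0.0, 0.0, 0.0054]
```

View pics/w6.png

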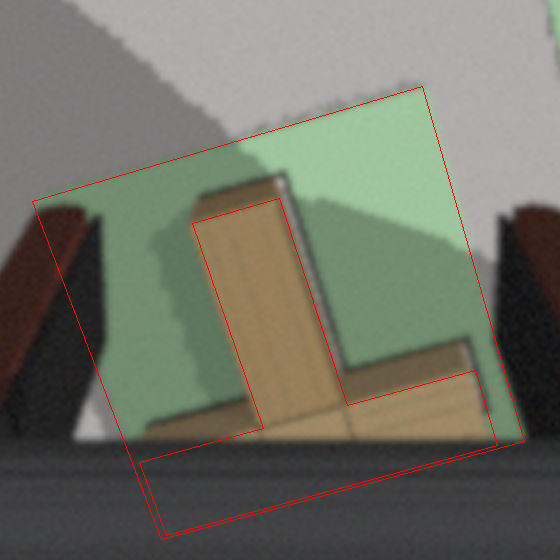

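{"fn": "servo_tool", "kwargs": {"series": [[0.155,-0.0235,0.176,0,0,0.005],[0.155,-0.0235,0.176,0,0,0.005],[0.155,-0.0235,0.176,0,0,0.005],[0.155,-0.0235,0.176,0,0,0.005],[0.155,-0.0235,0.176,0,0,0.005],[0,0,0.14,0,0,0],[0,0,0.142,0,0,0],[0,0,0,0,0,0],[0,0,0,0,0,0]]}}

```text
t: 22.62
eef_pos: [0.6386, 0.2766, 0.0046]
tcp_rot: [3.141, 0.001, -0.129]
force: [0.9, -0.6, 0.7]
gripper_width: 0.0562
finger_force: 0.0
```

{"fn": "servo_tool", "kwargs": {"series": [[0,0,0,0,0,0],[0,0,0,0,0,0],[0,0,0,0,0,0],[0,0,0,0,0,0],[0,0,0,0,0,0],[0,0,0,0,0,0]], "claw": 0}}

```text
t: 23.38
eef_pos: [0.6395, 0.2762, 0.0054]
tcp_rot: [-3.141, 0.0, -0.13]
force: [-2.2, -0.6, 3.7]
gripper_width: 0.0299
finger_force: 30.0
```

Run:
```python
from h import *
q,z=tcp();rel=comp(inv(q),np.array([.6038,.2814,-.13]));print(q,z,rel)
card=np.array([.449,-.0948,.0218]);t=goal('cross_c',card);rel[1:]=0;tc=comp(t,inv(rel));print(t,tc)
plan((.52,.03,-.02),.26,(q,z+.1),n=6)
```

```text
[ 0.63950734  0.27623956 -0.13018978] 0.005362026589923918 [-0.0360751   0.00048116  0.00018978]
[ 0.449  -0.0948  0.0218] [ 0.48506653 -0.09401363  0.0218    ]
6 x [-0.082, 0.213, -0.1289, 0.0, 0.0, -0.0367]
```

{"fn": "servo_tool", "kwargs": {"series": [[0,0,-0.1,0,0,0],[0,0,-0.2,0,0,0],[0,0,-0.2,0,0,0],[-0.082,0.213,-0.129,0,0,-0.037],[-0.082,0.213,-0.129,0,0,-0.037],[-0.082,0.213,-0.129,0,0,-0.037],[-0.082,0.213,-0.129,0,0,-0.037],[-0.082,0.213,-0.129,0,0,-0.037],[-0.082,0.213,-0.129,0,0,-0.037],[0,0,0,0,0,0],[0,0,0,0,0,0]]}}

```text
t: 24.75
eef_pos: [0.5201, 0.0302, 0.2604]
tcp_rot: [-3.14, -0.001, -0.019]
force: [-1.0, -0.3, -0.4]
gripper_width: 0.0297
finger_force: 30.0
```

Run:
```python
from h import *
c=look('wrist');card=np.array([.449,-.0948,.0218])
q,z=tcp();print(q,z)
overlay(c,[(CARD,card,.002),(POLY['cross_c'],card,.002),(POLY['corner_c'],goal('corner_c',(.373,-.293,-.0555)),.026),(CARD,(.4576,.1174,.2005),.002),(POLY['splice_c'],(.4576,.1174,.2005),.002),(POLY['cross_c'],comp(q,(-.036,0,0)),z+.019)],'pics/w7.png',None,1.5)
plan((.4851,-.0940,.0218),.06)
```

```text
[ 0.52010157  0.03078274 -0.01814174] 0.2598607819503011
5 x [-0.0347, 0.1249, 0.1999, 0.0, 0.0, -0.016]
```

View pics/w7.png

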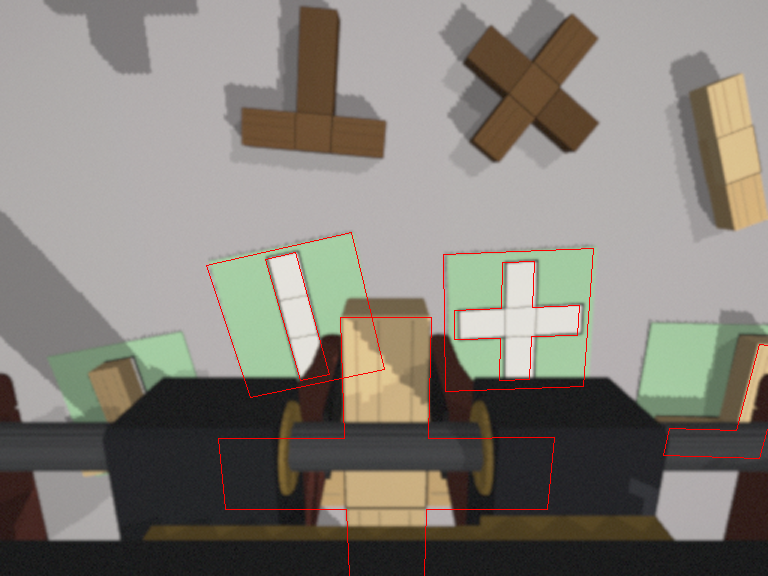

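{"fn": "servo_tool", "kwargs": {"series": [[-0.035,0.125,0.2,0,0,-0.016],[-0.035,0.125,0.2,0,0,-0.016],[-0.035,0.125,0.2,0,0,-0.016],[-0.035,0.125,0.2,0,0,-0.016],[-0.035,0.125,0.2,0,0,-0.016],[0,0,0,0,0,0],[0,0,0,0,0,0]]}}

```text
t: 25.68
eef_pos: [0.4855, -0.0941, 0.06]
tcp_rot: [-3.141, 0.0, 0.022]
force: [0.5, 0.1, -0.4]
gripper_width: 0.0297
finger_force: 30.0
```

Run:
```python
from h import *
print(tcp());plan((.4851,-.0940,.0218),.0075,n=3)
```

```text
(array([ 0.48550817, -0.0941021 ,  0.0218905 ]), np.float64(0.06003788934480182))
3 x [-0.0007, -0.0002, 0.0876, 0.0, 0.0, 0.0001]
```

{"fn": "servo_tool", "kwargs": {"series": [[0,0,0.12,0,0,0],[0,0,0.1,0,0,0],[-0.001,0,0.043,0,0,0],[0,0,0,0,0,0],[0,0,0,0,0,0]]}}

```text
t: 26.3
eef_pos: [0.4853, -0.0947, 0.0081]
tcp_rot: [-3.142, -0.002, 0.021]
force: [-0.7, 0.4, -0.3]
gripper_width: 0.0296
finger_force: 30.0
```

{"fn": "servo_tool", "kwargs": {"series": [[0,0,0,0,0,0],[0,0,0,0,0,0],[0,0,0,0,0,0],[0,0,0,0,0,0],[0,0,-0.2,0,0,0],[0,0,-0.2,0,0,0],[0.1,0.2,-0.3,0,0,-0.2],[0.1,0.2,-0.3,0,0,-0.2],[0.1,0.13,-0.2,0,0,-0.2],[0,0,0,0,0,0],[0,0,0,0,0,0]], "claw": 0.64}}

```text
t: 27.68
eef_pos: [0.5466, -0.1797, 0.2264]
tcp_rot: [-3.14, 0.002, 0.32]
force: [0.3, 0.3, -0.6]
gripper_width: 0.0561
finger_force: 0.0
```

Run:
```python
from h import *
c=look('wrist');card=np.array([.449,-.0948,.0218]);cc=np.array([.373,-.293,-.0555])
overlay(c,[(CARD,card,.002),(POLY['cross_c'],card,.026),(CARD,cc,.002),(POLY['corner_c'],goal('corner_c',cc),.026)],'pics/w8.png',None,1.5)
b=find(c,'wrist','splice_c',np.array([.6005,-.2672,.345]));print(b,tcp())
plan(b[0],.06)
```

```text
(array([ 0.60027332, -0.26788027,  0.35277889]), np.float64(0.9666217872716677), 0.76, 'splice_c') (array([ 0.54621167, -0.17910562,  0.32092804]), np.float64(0.22580655548036768))
4 x [0.0276, 0.127, 0.2073, 0.0, 0.0, -0.0159]
```

View pics/w8.png

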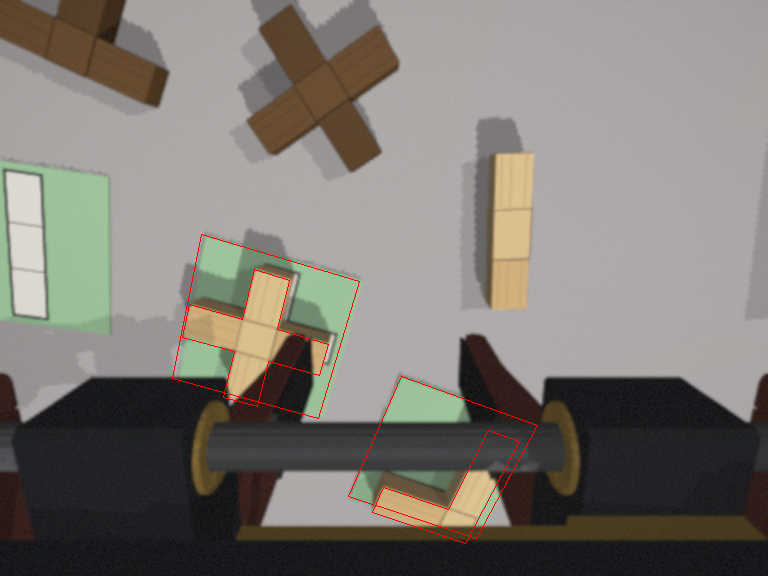

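{"fn": "servo_tool", "kwargs": {"series": [[0.0275,0.127,0.207,0,0,-0.016],[0.0275,0.127,0.207,0,0,-0.016],[0.0275,0.127,0.207,0,0,-0.016],[0.0275,0.127,0.207,0,0,-0.016],[0,0,0.14,0,0,0],[0,0,0.142,0,0,0],[0,0,0,0,0,0],[0,0,0,0,0,0]]}}

```text
t: 28.78
eef_pos: [0.6007, -0.2683, 0.0047]
tcp_rot: [-3.14, 0.002, 0.353]
force: [-0.2, -0.1, -0.3]
gripper_width: 0.0563
finger_force: 0.0
```

{"fn": "servo_tool", "kwargs": {"series": [[0,0,0,0,0,0],[0,0,0,0,0,0],[0,0,0,0,0,0],[0,0,0,0,0,0],[0,0,0,0,0,0],[0,0,0,0,0,0]], "claw": 0}}

```text
t: 29.52
eef_pos: [0.6017, -0.269, 0.0057]
tcp_rot: [-3.141, -0.0, 0.353]
force: [-0.5, 1.5, 4.5]
gripper_width: 0.0294
finger_force: 30.0
```

Run:
```python
from h import *
q,z=tcp();rel=comp(inv(q),np.array([.6003,-.2679,.353]));print(q,z,rel)
card=np.array([.4576,.1174,.2005]);rel[1:]=0;tc=comp(card,inv(rel));print(tc)
plan((.52,-.06,.15),.26,(q,z+.1),n=5)
```

```text
[ 0.60171975 -0.26903517  0.35276922] 0.005737235590353263 [-0.00094012  0.00155579  0.00023078]
[0.45852129 0.11758723 0.2005    ]
5 x [-0.0227, -0.2237, -0.1543, 0.0, 0.0, 0.0811]
```

{"fn": "servo_tool", "kwargs": {"series": [[0,0,-0.1,0,0,0],[0,0,-0.2,0,0,0],[0,0,-0.2,0,0,0],[-0.023,-0.224,-0.154,0,0,0.081],[-0.023,-0.224,-0.154,0,0,0.081],[-0.023,-0.224,-0.154,0,0,0.081],[-0.023,-0.224,-0.154,0,0,0.081],[-0.023,-0.224,-0.154,0,0,0.081],[0,0,0,0,0,0],[0,0,0,0,0,0]]}}

```text
t: 30.78
eef_pos: [0.5194, -0.0607, 0.2598]
tcp_rot: [-3.142, -0.001, 0.15]
force: [0.2, 0.8, -1.2]
gripper_width: 0.0295
finger_force: 30.0
```

Run:
```python
from h import *
c=look('wrist');card=np.array([.4576,.1174,.2005])
b=find(c,'wrist','splice_card',card);print(b,tcp())
overlay(c,[(CARD,card,.002),(POLY['splice_c'],card,.002)],'pics/w9.png',(*proj(c,[[.4576,.1174,0]])[0],65),4)
```

```text
(array([0.45878825, 0.11711449, 0.17206098]), np.float64(0.9854030515485717), 0.82, 'splice_card') (array([ 0.51919455, -0.06139751,  0.14768449]), np.float64(0.25896262596204694))
```

View pics/w9.png

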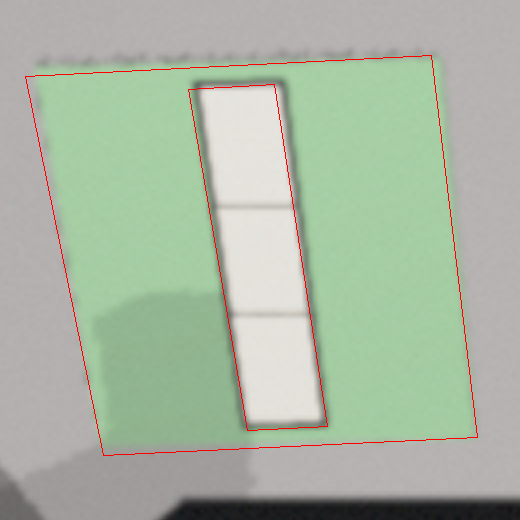

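Run:
```python
from h import *
tc=comp(np.array([.4588,.1171,.172]),(.0009,0,0));print(tc);plan(tc,.06)
```

```text
[0.45968672 0.11725404 0.172     ]
5 x [-0.0308, -0.1858, 0.199, 0.0, 0.0, -0.0097]
```

{"fn": "servo_tool", "kwargs": {"series": [[-0.031,-0.186,0.199,0,0,-0.01],[-0.031,-0.186,0.199,0,0,-0.01],[-0.031,-0.186,0.199,0,0,-0.01],[-0.031,-0.186,0.199,0,0,-0.01],[-0.031,-0.186,0.199,0,0,-0.01],[0,0,0,0,0,0],[0,0,0,0,0,0]]}}

```text
t: 31.9
eef_pos: [0.46, 0.1175, 0.0607]
tcp_rot: [3.141, -0.0, 0.174]
force: [-0.5, -0.2, -0.5]
gripper_width: 0.03
finger_force: 30.0
```

Run:
```python
from h import *
print(tcp());plan((.4597,.1173,.172),.0075,n=3)
```

```text
(array([0.45995485, 0.11750649, 0.17376633]), np.float64(0.06065912847457797))
3 x [-0.0005, 0.0003, 0.0886, 0.0, 0.0, 0.0012]
```

{"fn": "servo_tool", "kwargs": {"series": [[0,0,0.12,0,0,0],[0,0,0.1,0,0,0.004],[-0.001,0,0.046,0,0,0],[0,0,0,0,0,0],[0,0,0,0,0,0]]}}

```text
t: 32.52
eef_pos: [0.4599, 0.1184, 0.008]
tcp_rot: [-3.141, -0.001, 0.172]
force: [0.3, 0.4, -0.8]
gripper_width: 0.0299
finger_force: 30.0
```

{"fn": "servo_tool", "kwargs": {"series": [[0,0,0,0,0,0],[0,0,0,0,0,0],[0,0,0,0,0,0],[0,0,0,0,0,0],[0,0,-0.2,0,0,0],[0,0,-0.2,0,0,0],[0.15,-0.15,-0.3,0,0,0],[0.15,-0.15,-0.3,0,0,0],[0.1,-0.15,-0.25,0,0,0],[0,0,0,0,0,0]], "claw": 0.64}}

```text
t: 33.78
eef_pos: [0.5176, 0.2146, 0.2428]
tcp_rot: [-3.139, -0.007, 0.178]
force: [-0.1, -0.3, -1.3]
gripper_width: 0.0566
finger_force: 0.0
```

{"fn": "servo_tool", "kwargs": {"series": [[0,0,0,0,0,-0.35],[0,0,0,0,0,-0.35],[0,0,0,0,0,-0.35],[0,0,0,0,0,-0.35],[0,0,0,0,0,-0.35],[0,0,0,0,0,-0.35],[0,0,0,0,0,-0.35],[0,0,0,0,0,-0.35],[0,0,0,0,0,-0.35],[0,0,0,0,0,-0.35],[0,0,0,0,0,-0.35],[0,0,0,0,0,-0.35],[0,0,0,0,0,-0.35],[0,0,0,0,0,-0.35],[0,0,0,0,0,-0.35],[0,0,0,0,0,-0.35],[0,0,0,0,0,-0.35],[0,0,0,0,0,0],[0,0,0,0,0,0]]}}

```text
t: 36.15
eef_pos: [0.5145, 0.2102, 0.2386]
tcp_rot: [-3.141, -0.001, -3.139]
force: [-0.6, -1.0, 0.1]
gripper_width: 0.0562
finger_force: 0.0
```

```bash
cat >> h.py <<'E'
CARDS=dict(corner_c=(.373,-.293,-.0555),tee_c=(.3648,.2906,.179),cross_c=(.449,-.0948,.0218),splice_c=(.4588,.1171,.172))
def edges(c,k):
    """card pose from the green-to-table border: fit square to green+piece blob"""
    card=np.array(CARDS[k]);h=cv2.cvtColor(c['frame'],cv2.COLOR_RGB2HSV)
    g=((h[...,0]>45)&(h[...,0]<80)&(h[...,1]>45)).astype(np.uint8)
    roi=cv2.resize(render(c,CARD*1.15,card,.002,.002),(512,384),interpolation=cv2.INTER_AREA)
    v,u=np.nonzero(g&roi); hull=cv2.convexHull(np.c_[u,v].astype(np.int32)); m=np.zeros((384,512),np.uint8);cv2.fillPoly(m,[hull],1)
    return fit(c,m,CARD,card,.002,.002)
def verify(c,things,fn,crop=None,kk=1.5):
    ov=[]
    for k in things:
        cp,cs=edges(c,k); b=find(c,'wrist',k,goal(k,cp),.002,.026)
        print(k,'card',cp.round(4),round(cs,3),end=' ')
        if b is not None:
            p=b[0]; d=comp(inv(cp),p); e=d-np.r_[TARGET[k],0]; e[2]=(e[2]+np.pi/4)%(np.pi/2)-np.pi/4
            print('piece',p.round(4),round(b[1],3),'err mm',(e[:2]*1000).round(1),'yaw',e[2].round(3)); 
        ov+=[(CARD,cp,.002),(POLY[k],goal(k,cp),.026)]
    overlay(c,ov,fn,crop,kk)
E
python3 - <<'E'
from h import *
print(tcp());c=look('wrist');verify(c,['tee_c','splice_c'],'pics/w10.png')
E
```

```text
(array([ 0.51454061,  0.21017151, -3.13874554]), np.float64(0.2386427242086348))
tee_c card [0.3647 0.2898 0.1707] 0.934 piece [0.3795 0.2948 0.1818] 0.981 err mm [0.5 2.5] yaw 0.011
splice_c card [0.459  0.1172 0.1755] 0.983 piece [0.4592 0.1184 0.1711] 0.964 err mm [0.4 1.1] yaw -0.004
```

View pics/w10.png

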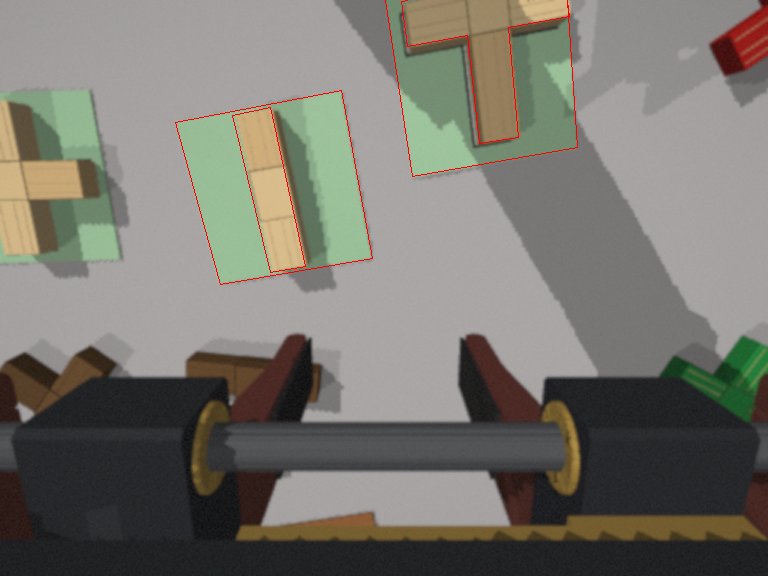

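{"fn": "servo_tool", "kwargs": {"series": [[0.13,0.2,0,0,0,0],[0.13,0.2,0,0,0,0],[0,0,0,0,0,0],[0,0,0,0,0,0]]}}

```text
t: 36.8
eef_pos: [0.4628, 0.29, 0.2394]
tcp_rot: [-3.141, 0.0, -3.135]
force: [0.2, -0.3, -0.8]
gripper_width: 0.0564
finger_force: 0.0
```

Run:
```python
from h import *
print(tcp());c=look('wrist');verify(c,['tee_c'],'pics/w11.png',(*proj(c,[[.37,.29,0]])[0],70),4)
```

```text
(array([ 0.46275947,  0.29001402, -3.13546712]), np.float64(0.23936166327443645))
tee_c card [0.3657 0.2896 0.1739] 0.979 piece [0.3798 0.2945 0.1756] 0.969 err mm [-0.3  2.4] yaw 0.002
```

View pics/w11.png

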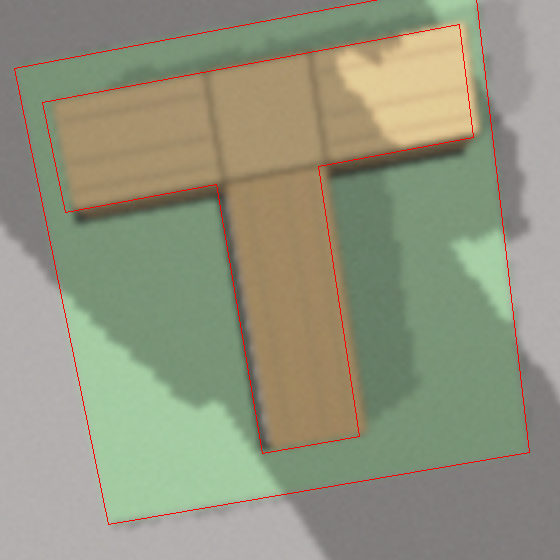

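Run:
```python
from h import *
p=np.array([.3797,.2946,.1756]);g=comp(p,(-.012,0,np.pi));print(g);plan(g,.06);
t=comp(goal('tee_c',(.3656,.2897,.174)),(-.012,0,np.pi));print(t);plan(t,.007,(g,.007),n=1)
```

```text
[0.36788454 0.29250361 3.31719265]
4 x [0.1188, 0.0123, 0.2242, 0.0, 0.0, -0.0857]
[0.3685547  0.29021937 3.31559265]
1 x [-0.0013, -0.0118, 0.0, 0.0, 0.0, 0.0032]
```

{"fn": "servo_tool", "kwargs": {"series": [[0.119,0.0125,0.224,0,0,-0.086],[0.119,0.0125,0.224,0,0,-0.086],[0.119,0.0125,0.224,0,0,-0.086],[0.119,0.0125,0.224,0,0,-0.086],[0,0,0.13,0,0,0],[0,0,0.13,0,0,0],[0,0,0,0,0,0],[0,0,0,0,0,0]]}}

```text
t: 37.9
eef_pos: [0.3679, 0.2935, 0.0089]
tcp_rot: [3.141, 0.001, -2.964]
force: [0.6, -0.2, -0.8]
gripper_width: 0.0568
finger_force: 0.0
```

{"fn": "servo_tool", "kwargs": {"series": [[0,0,0,0,0,0],[0,0,0,0,0,0],[0,0,0,0,0,0],[0,0,0,0,0,0],[0,0,0,0,0,0],[0,0,0,0,0,0]], "claw": 0}}

```text
t: 38.65
eef_pos: [0.3671, 0.2938, 0.0086]
tcp_rot: [3.141, 0.0, -2.963]
force: [0.2, -1.5, 6.9]
gripper_width: 0.0301
finger_force: 30.0
```

Run:
```python
from h import *
q,z=tcp();print(q,z);plan((.3686,.2902,3.3156),z,n=1)
```

```text
[ 0.36711236  0.29376044 -2.9627579 ] 0.008619567678116825
1 x [-0.0042, -0.0188, 0.0, 0.0, 0.0, 0.0097]
```

{"fn": "servo_tool", "kwargs": {"series": [[0,0,-0.02,0,0,0],[-0.002,-0.013,0,0,0,0.004],[0,0,0,0,0,0],[0,0,0.018,0,0,0],[0,0,0,0,0,0],[0,0,0,0,0,0]]}}

```text
t: 39.4
eef_pos: [0.3679, 0.2913, 0.0085]
tcp_rot: [3.142, 0.0, -2.965]
force: [0.2, 0.1, 1.7]
gripper_width: 0.03
finger_force: 30.0
```

{"fn": "servo_tool", "kwargs": {"series": [[0,0,0,0,0,0],[0,0,0,0,0,0],[0,0,0,0,0,0],[0,0,0,0,0,0],[0,0,-0.2,0,0,0],[0,0,-0.2,0,0,0],[-0.15,0,-0.3,0,0,0.09],[-0.15,0,-0.3,0,0,0.09],[-0.15,0,-0.2,0,0,0.09],[0,0,0,0,0,0.09],[0,0,0,0,0,0],[0,0,0,0,0,0]], "claw": 0.64}}

```text
t: 40.9
eef_pos: [0.4521, 0.3021, 0.2396]
tcp_rot: [-3.141, -0.001, 3.14]
force: [-0.7, -0.2, 0.3]
gripper_width: 0.0562
finger_force: 0.0
```

Run:
```python
from h import *
print(tcp());c=look('wrist');verify(c,['tee_c'],'pics/w12.png',(*proj(c,[[.37,.29,0]])[0],70),4)
plan((.48,-.19,np.pi),.24)
```

```text
(array([0.45207513, 0.30207305, 3.13959957]), np.float64(0.2396008184959148))
tee_c card [0.3654 0.29   0.1695] 0.98 piece [0.38   0.2934 0.1767] 0.97 err mm [-0.   0.9] yaw 0.007
9 x [-0.0158, -0.2734, -0.0002, 0.0, 0.0, -0.0005]
```

Tee is within 1 mm now. On to checking corner and cross.

{"fn": "servo_tool", "kwargs": {"series": [[-0.016,-0.273,0,0,0,0],[-0.016,-0.273,0,0,0,0],[-0.016,-0.273,0,0,0,0],[-0.016,-0.273,0,0,0,0],[-0.016,-0.273,0,0,0,0],[-0.016,-0.273,0,0,0,0],[-0.016,-0.273,0,0,0,0],[-0.016,-0.273,0,0,0,0],[-0.016,-0.273,0,0,0,0],[0,0,0,0,0,0],[0,0,0,0,0,0]]}}

```text
t: 42.38
eef_pos: [0.4798, -0.1884, 0.2399]
tcp_rot: [3.141, -0.001, 3.139]
force: [0.3, 0.3, -0.3]
gripper_width: 0.0561
finger_force: 0.0
```

Run:
```python
from h import *
print(tcp());c=look('wrist');verify(c,['corner_c','cross_c'],'pics/w13.png')
```

```text
(array([ 0.47980758, -0.18837786,  3.13863493]), np.float64(0.2398956494338693))
corner_c card [ 0.374  -0.2936 -0.0454] 0.981 piece [ 0.372  -0.3256 -0.0569] 0.967 err mm [-0.6  0.9] yaw -0.011
cross_c card [ 0.4504 -0.0989  0.0353] 0.98 piece [ 0.4499 -0.0955  0.0193] 0.97 err mm [-0.3  3.3] yaw -0.016
```

View pics/w13.png

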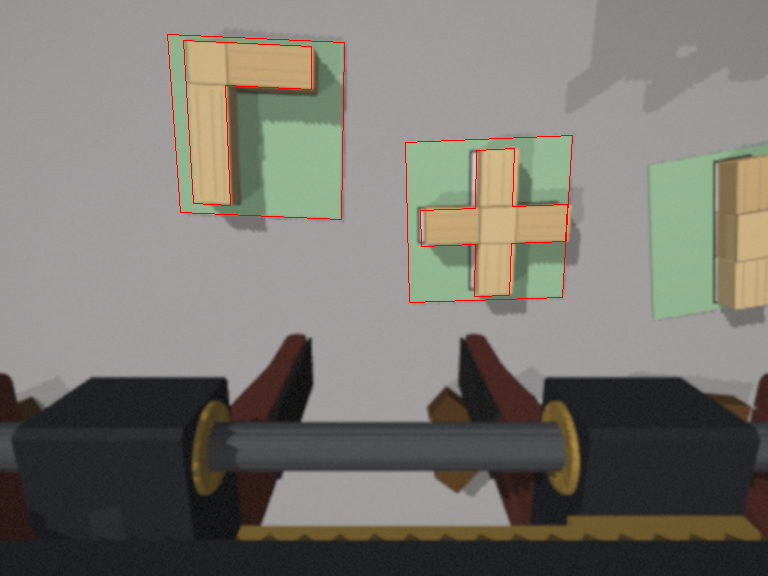

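{"fn": "servo_tool", "kwargs": {"series": [[0,0.23,0,0,0,0],[0,0.23,0,0,0,0],[0,0,0,0,0,0],[0,0,0,0,0,0]]}}

```text
t: 43.02
eef_pos: [0.4803, -0.0968, 0.2405]
tcp_rot: [-3.142, 0.0, 3.14]
force: [0.3, -0.9, 0.4]
gripper_width: 0.0563
finger_force: 0.0
```

Run:
```python
from h import *
print(tcp());c=look('wrist');verify(c,['cross_c'],'pics/w14.png',(*proj(c,[[.45,-.096,0]])[0],70),4)
```

```text
(array([ 0.48034409, -0.09681648,  3.13984794]), np.float64(0.24048272447611385))
cross_c card [ 0.4501 -0.099   0.0283] 0.977 piece [ 0.45   -0.0953  0.0177] 0.963 err mm [0.1 3.8] yaw -0.011
```

View pics/w14.png

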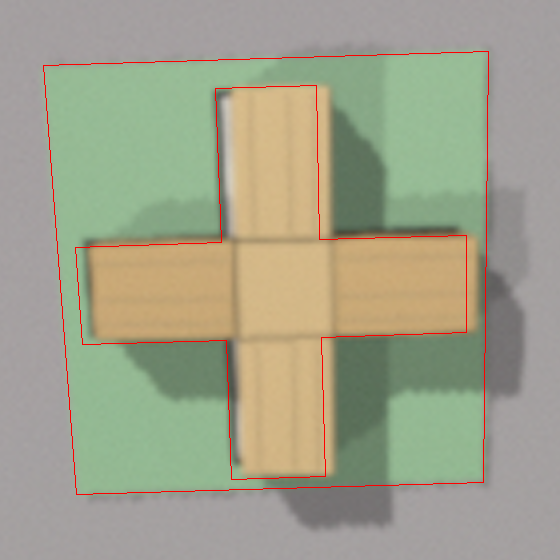

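Run:
```python
from h import *
p=np.array([.45,-.0953,.018]);g=comp(p,(.034,0,np.pi));print(g);plan(g,.06,n=4)
t=comp(np.array([.4501,-.0988,.029]),(.034,0,np.pi));print(t);plan(t,.007,(g,.007),n=1)
```

```text
[ 0.48399449 -0.09468803  3.15959265]
4 x [-0.0047, 0.0041, 0.2256, 0.0, 0.0, -0.0112]
[ 0.4840857  -0.09781414  3.17059265]
1 x [-0.0002, -0.0156, 0.0, 0.0, 0.0, -0.022]
```

{"fn": "servo_tool", "kwargs": {"series": [[-0.005,0.004,0.225,0,0,-0.011],[-0.005,0.004,0.225,0,0,-0.011],[-0.005,0.004,0.225,0,0,-0.011],[-0.005,0.004,0.225,0,0,-0.011],[0,0,0.13,0,0,0],[0,0,0.132,0,0,0],[0,0,0,0,0,0],[0,0,0,0,0,0]]}}

```text
t: 44.12
eef_pos: [0.4848, -0.0947, 0.0087]
tcp_rot: [-3.141, 0.001, -3.124]
force: [0.1, -1.0, -0.2]
gripper_width: 0.0563
finger_force: 0.0
```

{"fn": "servo_tool", "kwargs": {"series": [[0,0,0,0,0,0],[0,0,0,0,0,0],[0,0,0,0,0,0],[0,0,0,0,0,0],[0,0,0,0,0,0],[0,0,0,0,0,0]], "claw": 0}}

```text
t: 44.88
eef_pos: [0.4847, -0.0939, 0.0084]
tcp_rot: [3.141, 0.001, -3.123]
force: [-0.8, -0.3, 6.8]
gripper_width: 0.0299
finger_force: 30.0
```

{"fn": "servo_tool", "kwargs": {"series": [[0,0,-0.02,0,0,0],[0,-0.016,0,0,0,-0.022],[0,0,0,0,0,0],[0,0,0.018,0,0,0],[0,0,0,0,0,0],[0,0,0,0,0,0]]}}

```text
t: 45.62
eef_pos: [0.4845, -0.0972, 0.0083]
tcp_rot: [-3.142, 0.0, -3.112]
force: [-0.1, -1.2, 1.5]
gripper_width: 0.0296
finger_force: 30.0
```

{"fn": "servo_tool", "kwargs": {"series": [[0,0,0,0,0,0],[0,0,0,0,0,0],[0,0,0,0,0,0],[0,0,0,0,0,0],[0,0,-0.2,0,0,0],[0,0,-0.2,0,0,0],[0,0,-0.3,0,0,0],[0,0,-0.3,0,0,0],[0,0,-0.2,0,0,0],[0,0,0,0,0,0],[0,0,0,0,0,0]], "claw": 0.64}}

```text
t: 47.0
eef_pos: [0.4838, -0.0969, 0.2476]
tcp_rot: [3.141, -0.001, -3.112]
force: [-0.6, -0.3, -1.5]
gripper_width: 0.0562
finger_force: 0.0
```

Run:
```python
from h import *
print(tcp());c=look('wrist');verify(c,['cross_c','splice_c'],'pics/w15.png')
```

```text
(array([ 0.4838003 , -0.09686464, -3.11168688]), np.float64(0.2476081926733985))
cross_c card [ 0.4503 -0.0987  0.037 ] 0.977 piece [ 0.4494 -0.0985  0.0278] 0.968 err mm [-0.8  0.3] yaw -0.009
splice_c card [0.4592 0.1163 0.1762] 0.98 piece [0.4595 0.1185 0.1765] 0.956 err mm [0.7 2.1] yaw 0.0
```

```bash
python3 -c "
from bench import workorder;print(workorder.job_done())"
```

```text
the job is handed in; nothing more can be done
None
```

All four pine joints lie flat on their own cards, turned as drawn, and the job is handed in. My last camera measurements put the corner, tee and cross within about 1 mm of their outlines and the splice 1–2 mm off centre. I never touched the brown joints, and it took 47 s of the 106 s allowed.

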